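Clamp a bearing block in a cam-lever fixture

ROBOT

A 6-joint arm with a two-finger parallel gripper is mounted at the origin on a cart in front of the work surface, level with it; the furniture and walls round the work are solid. World frame = base frame: x ahead of the robot, y to its left, z up, the work surface at z = 0. Lengths are in m, angles in rad, forces in N, time in s.
With the tool pointing down it reaches from about 0.35 to 0.925 m from the base axis. Payload 6.4 kg.
Tool frame: the origin (TCP) lies midway between the tips of the shut fingers; the grasp point (between the pads) lies grip_point_offset behind it (grip_point_offset is the distance from the TCP to the grasp point, in m); x points along the fingers, y is the direction in which the jaws open and shut, and the axes are right-handed (so a half turn about x gives the same grasp; the last joint's range is limited). The gripper opens to 85 mm and grips with 20 to 120 N. Pads are 22 mm wide; open, the fingers measure 114 mm over their backs; the gripper's body (76 mm by 85 mm) begins 54 mm behind the grasp point. The pads swing forward as they close: fully open they stand 13 mm farther back than shut.
Start: joints at [1.085, 0.245, 1.558, -0, 1.339, -0.174], TCP at [0.199, 0.619, 0.199] pointing down, gripper open.
Joint ranges: [-3.13, 3.13], [-1.02, 2.26], [0.13, 2.54], [-0.95, 4.09], [0.21, 2.88], [-2.74, 2.74]. Speed limits (rad/s): [2.57, 2.57, 3.14, 3.14, 3.14, 3.14].

INTERFACE

Orientations are given as a unit quaternion [x, y, z, w].
In Python, from station import * gives the robot as it stands. The module is installed in compiled form; this text tells all that it offers.
- The arm moves only by the tool servo_tool, never from a script. Its argument "series" is a list of rows, each an object with "hand": the opening, from 0 (shut) to 1 (fully open); "xyz": the shift along the tool's x, y, z in cm, a list of three; "turn": the turn about the tool's x in degrees. In form: [{"hand": hand, "xyz": [dx, dy, dz], "turn": turn}, ...]. A call has exactly 10 rows; each row is the pose to reach, as a shift and turn from the pose commanded when the call began, along the tool's axes at that moment; what a row does not reach only later rows make up. A row lasts 1/10 s, in which the tool goes at most 50 mm and 8.59 degrees, less where a joint would pass 70% of its speed; a pose out of reach is approached as far as the arm can. A call with a gripper value outside its range is refused whole. The fingers move at their own pace and stop on an object; "squeeze" is the grip in N (left out, the last holds). Time passes only in rows, so rows that repeat a pose let the fingers close, or fill a call up. It gives the time, the measured TCP pose, the force and the opening at its end, in the units of the state.
- get_obs(): the state, without advancing time (a new reading comes with each control period).
- snapshot(name): name is "scene" or "top"; returns a dict with "color" (384x512x3 uint8, red, green, blue), "fx", "fy", "cx", "cy" (pixels), "distortion" ([k1, k2, p1, p2, k3] as OpenCV has them; the pictures are not rectified), "R" (3x3) and "t" (3): a world point X has camera coordinates R X + t. Camera axes: x right, y down, z forward; pixel columns grow to the right and rows downward; lengths in m; the calibration is good to about 2 mm. A picture is of the moment at which its call begins. There is no depth.
- finish_job(): hands the job in, once; it reports no verdict.
Trained networks look in a picture, given as the dict that the camera call returned (one of the last four; its "shot" number tells which), for a name from the list of things; names that differ only in an ending like _2 or _b are one class to them, and where a whole thing is asked for, a point or a joint stands for the part that bears it (a point fixed in the world has none). Each returns a list of dicts, best first, with "confidence" (0 to 1); they miss things now and then, are a little off and sometimes report something else, mostly with a low value. They report only what shows in the picture. A call takes as long as a camera call.
- regions_of(picture, target): "pixels" (384x512 bool, what is visible of it).
- tip_of(picture, target): "position" ([x, y, z] in m, in world coordinates, good to about 4 mm: a listed point, or the origin of a listed thing).
The state is a dict: "time_s": time; "joint_pos": joint angles; "dq": joint speeds; "tau": joint torques, N m; "ee_pos": TCP position; "eef_rot": TCP orientation; "ft_force": force on the tool from outside, world axes, zero at the start; "torque": the same for the moment, N m; "grip_width": finger opening in m.
Only numpy, scipy, OpenCV 4.12 (cv2) and the standard library are available. Lean on these libraries where they do the work, as an engineer would, in place of code of your own. Each camera call takes 0.05 s, during which the arm holds its last target. There are 200 camera calls.

TASK

Clamp the aluminium bearing block from the yellow cradle in the blue cam fixture: upright, flat on the base and centred across the jaws, with its two plain end faces (the ones without the bore) against the jaws. The cam lever may have been left anywhere, so free the jaw first if it stands in the way, set the block down without dropping or toppling it, then swing the lever fully home to the back so that the jaw grips. Leave the other things on the bench where they are.

Things in the scene. Friction and masses are not known exactly. Their poses are not given: they have to be found in the camera images.
- block: Aluminium bearing block, 48 mm (its x) x 62 mm (its y) x 60 mm high, 0.42 kg. Origin: centre of its underside, z up. The x faces carry the dark round bore; the plain y faces, 62 mm apart, go against the jaws. In the cradle it can be gripped only across y, between the jaws only across x: put it down on the bench between and regrasp.
- cradle: Fixed yellow plastic cradle in which the block stands at first: floor 92 x 74 mm, 8 mm thick, two walls at x = +-27 to +-41 mm, 66 mm long in y, up to 64 mm above the bench; open at both y ends. Origin: centre of its underside on the bench.
- fixture: Fixed cam fixture. Origin: on the bench under the middle of the clamped block; +x: its back (away from the robot). Steel base plate 110 mm in x, y = -155 to +80 mm, top 12 mm above the bench. Blue fixed jaw 60 mm wide, face at y = +31 mm, top at 70 mm. The sliding jaw comes from -y. With the jaw free, set the block's centre near y = -7 mm; clamping pushes it to y = 0.
- jaw_pad: Black rubber pad (56 mm wide, up to 68 mm above the bench) on the blue sliding jaw, sprung 3 mm. Its face stands 45 mm to the -y side of this body's origin, which lies at fixture y = 0 with the jaw free and moves up to 17 mm to +y as the lever locks.
- lever (a joint): Cam lever about a vertical axis, rad. 0: free, handle slanting to the front (-x) and -y, gap between jaws 76 mm; 1.745: locked, handle slanting to the back (+x) and -y, gap 59 mm without a block. The jaw moves 9.74 mm per rad. It turns anticlockwise seen from above as it grows and stays where it is left (stiff: about 5 N at the handle).
- lever_knob (a point): Red upright round handle at the lever's end, 24 mm diameter, from 45 to 90 mm above the bench. This point: on its axis, 70 mm above the bench, 90 mm from the pivot.
- pivot (a point): Point on the lever's axis, 70 mm above the bench (fixture y = -105 mm).
- clutch_head: Orange and black clutch head, 75x95x74 mm, bystander. Origin under its middle.
- filter_cover: Black air filter cover with a red knob, 74x125x49 mm, bystander. Origin under its middle.
- tape_roll_2: Grey roll of tape, 97 mm across, 48 mm high, bystander. Origin under its middle.

How it is judged:
On the way:
1. the block stands upright on the fixture's base between the jaws with the lever not yet locked (x of block in the frame of fixture between -0.014 and 0.014 m and z of block in the frame of fixture between 0.008 and 0.016 m and angle between the y axis of block and the y axis of fixture, either way round below 0.12 rad and angle between block's own z axis and vertical below 0.08 rad and y of block in the frame of fixture between -0.018 and 0.004 m and value of joint lever below 1.2 rad), for 0.2 s.
At the end, for the whole second after the job is handed in: The block is at rest upright (0.08 rad) on the fixture base (8 to 16 mm up), square to the jaws (0.12 rad), origin within 4 mm of fixture y = 0 and 14 mm of fixture x = 0; lever past 1.6 rad; pad pressing on the block with over 6 N (x of block in the frame of fixture between -0.014 and 0.014 m and z of block in the frame of fixture between 0.008 and 0.016 m and angle between the y axis of block and the y axis of fixture, either way round below 0.12 rad and angle between block's own z axis and vertical below 0.08 rad and y of block in the frame of fixture between -0.004 and 0.004 m and value of joint lever above 1.6 rad and contact force between jaw_pad and block above 6 N and linear speed of block below 0.02 m/s); the robot touches nothing.
It fails at once if a bystander (clutch head, filter cover, tape roll) is moved more than 30 mm (distance of any of clutch_head, filter_cover, tape_roll_2 from where it was at the start of the episode above 0.03 m).
It fails at once if the block is tipped over (more than 0.7 rad) (angle between block's own z axis and vertical above 0.7 rad).
It fails at once if the block is dropped into the fixture (faster than 0.5 m/s less than 50 mm above the bench there) (horizontal distance between block and fixture below 0.04 m and z of block in the frame of fixture below 0.05 m and linear speed of block above 0.5 m/s).
It also fails if it takes over 70 s, if anything falls off the work surface, if the arm or the gripper's body presses on something with over 40 N, if the wrist force passes 120 N, or if a joint passes its speed limit or range.

## Working session

There is one attempt and no reset: what is moved stays moved. The work goes in short steps, Python scripts to look and compute and a tool call to move; the robot and the scene stay as the last step left them, time stands still between calls to the robot, and variables do not carry over. Pictures are saved under pics/ and viewed, about 8 in all and at most 12, crops included, and the job is handed in when it is done.

Besides the shell and the picture viewer there is one more tool, called after "Request:" as name(argument=value, ...) on one line, values as JSON. servo_tool: Moves the arm, as the interface text tells. Its arguments: {"type":"object","properties":{"series":{"type":"array","items":{"type":"object","properties":{"hand":{"type":"number"},"xyz":{"type":"array","items":{"type":"number"}},"turn":{"type":"number"}}}},"squeeze":{"type":"number"}},"required":["series"]}

```bash
mkdir -p pics; cat > h.py <<'E'
from station import *
import numpy as np, cv2
def snap(n,fn=None):
    p=snapshot(n)
    if fn: cv2.imwrite('pics/'+fn,p['color'][:,:,::-1])
    return p
def K(p): return np.array([[p['fx'],0,p['cx']],[0,p['fy'],p['cy']],[0,0,1.]])
def proj(p,X):
    return cv2.projectPoints(np.array(X,float).reshape(-1,3),cv2.Rodrigues(np.array(p['R']))[0],np.array(p['t'],float),K(p),np.array(p['distortion'],float))[0][:,0]
def unproj(p,uv,z):
    n=cv2.undistortPoints(np.array(uv,float).reshape(-1,1,2),K(p),np.array(p['distortion'],float))[:,0]
    R=np.array(p['R']);C=-R.T@np.array(p['t']);d=np.c_[n,np.ones(len(n))]@R
    return C+d*((z-C[2])/d[:,2])[:,None]
E
python3 - <<'E'
from h import *
np.set_printoptions(precision=4,suppress=True)
a=snap('top','t0.png');b=snap('scene','s0.png')
for n in ['block','cradle','fixture','jaw_pad','lever_knob','pivot','clutch_head','filter_cover','tape_roll_2']:
    for q,p in(('t',a),('s',b)):
        print(n,q,[(np.round(r['position'],4),round(r['confidence'],2)) for r in tip_of(p,n)][:2])
o=get_obs();print(o)
cv2.imwrite('pics/both0.png',np.vstack([a['color'],b['color']])[:,:,::-1])
for p in(a,b): print(-np.array(p['R']).T@p['t'],p['fx'])
E
```

```text
block t [(array([0.469 , 0.2599, 0.0069]), 0.79)]
block s [(array([0.4734, 0.2586, 0.0089]), 0.89)]
cradle t [(array([ 0.4737,  0.2633, -0.0016]), 0.7), (array([ 0.4658, -0.3249,  0.0674]), 0.18)]
cradle s [(array([0.4735, 0.2629, 0.0033]), 0.53)]
fixture t [(array([ 0.5152, -0.1358, -0.0034]), 0.7)]
fixture s [(array([ 0.5083, -0.1419,  0.0014]), 0.62)]
jaw_pad t []
jaw_pad s [(array([ 0.512 , -0.1327, -0.0031]), 0.54)]
lever_knob t [(array([ 0.4645, -0.3233,  0.0665]), 0.82)]
lever_knob s [(array([ 0.4698, -0.3209,  0.0713]), 0.92)]
pivot t [(array([ 0.5081, -0.2455,  0.074 ]), 0.93)]
pivot s [(array([ 0.5087, -0.2449,  0.0666]), 0.84)]
clutch_head t [(array([0.6543, 0.1596, 0.0017]), 0.65)]
clutch_head s [(array([ 0.6563,  0.1541, -0.0003]), 0.8), (array([ 0.5092, -0.1399,  0.0036]), 0.17)]
filter_cover t [(array([0.7421, 0.3161, 0.0048]), 0.76), (array([ 0.5084, -0.2469,  0.0728]), 0.66)]
filter_cover s [(array([ 0.7449,  0.3142, -0.0028]), 0.77)]
tape_roll_2 t [(array([ 0.6704,  0.434 , -0.0013]), 0.59)]
tape_roll_2 s [(array([ 0.6676,  0.4329, -0.0029]), 0.67)]
{'time_s': 1.0, 'joint_pos': array([ 1.0849,  0.2451,  1.5578, -0.    ,  1.3387, -0.1741]), 'dq': array([ 0.0009,  0.0001, -0.0009, -0.    , -0.0007,  0.0018]), 'tau': array([  0.0009, -42.9518, -32.6435,  -0.0002,   0.0004,   0.    ]), 'ee_pos': array([0.1994, 0.6187, 0.199 ]), 'eef_rot': array([ 0.1098,  0.6985, -0.1098,  0.6985]), 'ft_force': array([-0.6196,  1.4697,  0.5778]), 'torque': array([-0.0162,  0.0264,  0.0073]), 'grip_width': 0.08525628265593789}
[0.4647 0.0716 1.4971] 401.8236113663588
[ 0.0216 -0.5817  0.9594] 354.8444614941173
```

View pics/t0.png

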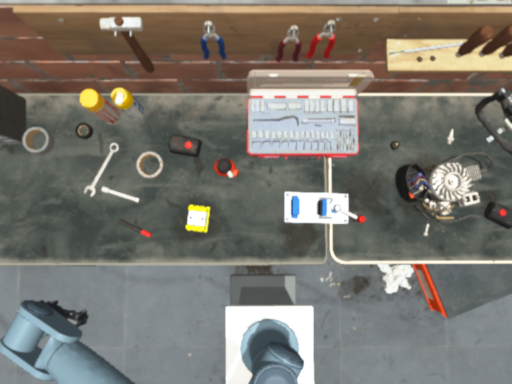

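View pics/s0.png

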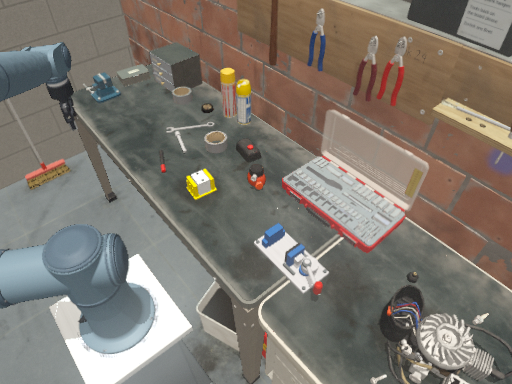

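The top view shows the block in its cradle at (198,218), the fixture at (316,208) and the red knob at (362,218), pointing to the front and -y. The networks agree with this. Next I'll measure the yaw angles from crops.

```bash
python3 - <<'E'
from h import *
np.set_printoptions(precision=4,suppress=True)
a=snap('top');b=snap('scene')
def rs(x,k): return cv2.resize(x,None,fx=k,fy=k,interpolation=cv2.INTER_CUBIC)
A=rs(a['color'][180:240,275:375],6);B=rs(a['color'][195:245,175:225],6)
C=rs(b['color'][215:300,245:335],6)[:300*2,:]
cv2.imwrite('pics/c1.png',np.vstack([A,np.hstack([B,np.zeros((300,300,3),np.uint8)])])[:600,:,::-1][:, :]) if 0 else None
cv2.imwrite('pics/c1.png',A[:,:,::-1])
D=np.zeros((510,400,3),np.uint8);D[:300,:300]=B
E=rs(b['color'][160:205,180:225],6)
F=np.zeros((510,800,3),np.uint8);F[:510,:540][:, :]=C;F[:250,540:790]=B[25:275,25:275];F[255:510,540:795]=E[7:262,7:262]
cv2.imwrite('pics/c2.png',F[:,:,::-1])
def rect(p,m,z):
    ys,xs=np.where(m);h=cv2.convexHull(np.c_[xs,ys].astype(np.float32))[:,0]
    w=unproj(p,h,z)[:,:2]; r=cv2.minAreaRect((w*1000).astype(np.float32));print(r)
for n,z in(('fixture',.012),('block',.06),('cradle',.05)):
    for p in(a,b):
        r=regions_of(p,n)
        if r: print(n,r[0]['confidence'],r[0]['pixels'].sum());rect(p,r[0]['pixels'],z)
E
```

```text
fixture 0.29 237
((471.56573486328125, 261.5106201171875), (78.22721862792969, 91.90087890625), 83.71731567382812)
fixture 0.78 2413
((510.23663330078125, -186.2510986328125), (268.9985046386719, 119.97277069091797), 88.77183532714844)
block 0.51 265
((471.66259765625, 257.37042236328125), (68.29833221435547, 50.671146392822266), 82.67561340332031)
block 0.69 298
((466.94024658203125, 238.86660766601562), (119.95662689208984, 56.17939758300781), 74.8954086303711)
cradle 0.81 261
((471.3030090332031, 256.6473083496094), (75.08555603027344, 90.5428466796875), 82.6148681640625)
cradle 0.55 235
((459.0811462402344, 241.7642364501953), (121.78116607666016, 98.79754638671875), 80.8665771484375)
```

View pics/c1.png

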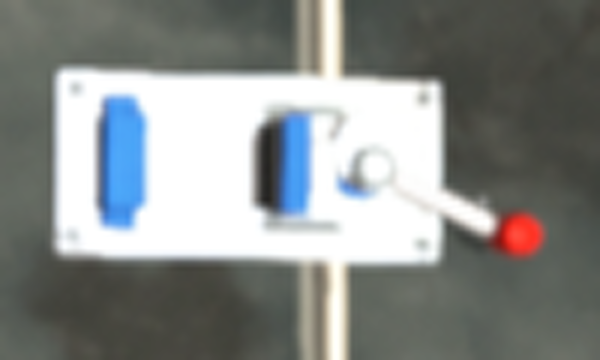

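View pics/c2.png

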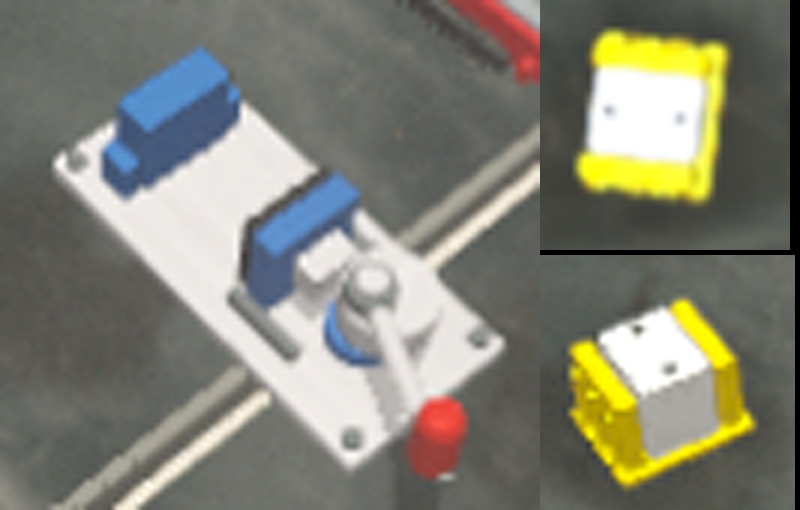

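The crops show plate corners at about (57,69), (441,82), (438,262) and (55,252). The cradle is turned by a few degrees. The lever points to the front and -y, partly closed. I'll turn these into poses.

```bash
python3 - <<'E'
from h import *
np.set_printoptions(precision=4,suppress=True)
a=snap('top');b=snap('scene')
f=lambda c,o:(np.array(c,float)+.5)/6-.5+o
w=unproj(a,f([(57,69),(441,82),(438,262),(55,252)],[275,180]),.012)
print('plate top cam',w); 
w2=unproj(b,f([(54,163),(350,467),(506,346),(243,100)],[245,215]),.012);print('plate scene cam',w2)
for q in (w[1]-w[0],w[2]-w[3],w2[1]-w2[0],w2[2]-w2[3]): print(np.linalg.norm(q),'yaw deg',np.degrees(np.arctan2(q[0],-q[1])))
for q in (w,w2):
    d=((q[1]-q[0])+(q[2]-q[3])); d/=np.linalg.norm(d); print('origin',q.mean(0)-d*.0375)
# jaw top: fixed-jaw inner face edge & pad face in topcam
print('jaw',unproj(a,f([(145,108),(145,214),(256,122),(256,205)],[275,180]),.069))
# block top scene: crop offset 540,255 -> E[7:]
c=f(np.array([(598,345),(668,307),(716,362),(638,408)])-[540,255]+[7,7],[180,160]);W=unproj(b,c,.068);print('blk',W,W.mean(0))
c=f(np.array([(597,65),(705,74),(693,164),(588,154)])-[540,0]+[25,25],[175,195]);W=unproj(a,c,.068);print('blk',W,W.mean(0))
for q in range(2):
  for p in(snap('top'),snap('scene')):
    for n in('fixture','block','lever_knob','pivot','cradle'):
      r=tip_of(p,n); print(n,r[0]['position'] if r else None)
E
```

```text
plate top cam [[ 0.569  -0.0584  0.012 ]
 [ 0.5602 -0.2961  0.012 ]
 [ 0.4492 -0.2919  0.012 ]
 [ 0.4563 -0.0561  0.012 ]]
plate scene cam [[ 0.4597 -0.0597  0.012 ]
 [ 0.4519 -0.2919  0.012 ]
 [ 0.5606 -0.2963  0.012 ]
 [ 0.5675 -0.0953  0.012 ]]
0.23781689220789703 yaw deg -2.1302155366297546
0.23589506631937343 yaw deg -1.7180922507392602
0.23235845524407264 yaw deg -1.9102779058187522
0.20115380903891983 yaw deg -1.9771988903886522
origin [ 0.51   -0.1381  0.012 ]
origin [ 0.5112 -0.1483  0.012 ]
jaw [[ 0.5417 -0.1055  0.069 ]
 [ 0.4788 -0.1047  0.069 ]
 [ 0.5331 -0.1714  0.069 ]
 [ 0.4839 -0.1706  0.069 ]]
blk [[0.4481 0.2828 0.068 ]
 [0.5    0.2832 0.068 ]
 [0.4942 0.2239 0.068 ]
 [0.4364 0.222  0.068 ]] [0.4697 0.253  0.068 ]
blk [[0.5004 0.2875 0.068 ]
 [0.4948 0.2236 0.068 ]
 [0.4418 0.2305 0.068 ]
 [0.448  0.2924 0.068 ]] [0.4713 0.2585 0.068 ]
fixture [0.5137, -0.135, -0.0015]
block [0.4655, 0.2588, 0.0059]
lever_knob [0.465, -0.322, 0.0666]
pivot [0.5079, -0.2452, 0.0706]
cradle [0.4743, 0.2608, -0.0015]
fixture [0.5091, -0.1422, 0.0005]
block [0.4728, 0.2557, 0.0098]
lever_knob [0.4711, -0.3236, 0.0722]
pivot [0.5096, -0.2425, 0.0658]
cradle [0.4765, 0.2605, 0.0018]
fixture [0.5149, -0.1341, -0.0062]
block [0.4707, 0.2601, 0.0062]
lever_knob [0.4662, -0.3244, 0.0694]
pivot [0.5101, -0.2431, 0.0696]
cradle [0.4762, 0.2615, 0.0016]
fixture [0.5095, -0.1427, 0.0023]
block [0.4704, 0.2586, 0.007]
lever_knob [0.4698, -0.3209, 0.0726]
pivot [0.5121, -0.2459, 0.0675]
cradle None
```

```bash
cat >> h.py <<'E'
from scipy.spatial.transform import Rotation as Ro
def go(x,y,z,ang=None,o=None):
    """delta for TCP->(x,y,z) world, tool y axis along world yaw ang deg (mod 180)"""
    o=o or get_obs(); R=Ro.from_quat(o['eef_rot']).as_matrix()
    d=R.T@(np.array([x,y,z])-o['ee_pos'])*100
    cur=np.degrees(np.arctan2(R[1,1],R[0,1])); s=np.sign(R[2,0]) # tool x down: + turn = decreasing yaw
    t=None
    if ang is not None: t=((ang-cur+90)%180-90)*s
    print('xyz',np.round(d,2),'turn',t if t is None else round(t,1),'(alt 180)','cur yaw',round(cur,1),'down',np.round(R[:,0],3),'q6',round(o['joint_pos'][5],2),'t',o['time_s'])
FX=np.array([.511,-.139]);FT=np.radians(-2)
def fw(x,y):
    c,s=np.cos(FT),np.sin(FT); return FX+[c*x-s*y,s*x+c*y]
E
python3 - <<'E'
import station; from h import *
print([n for n in dir(station) if not n.startswith('__')], getattr(station,'grip_point_offset',None))
go(.4705,.2585,.15,84)
go(.4705,.2585,.035,84)
E
```

```text
['MotionError', 'finish_job', 'get_obs', 'grip_point_offset', 'regions_of', 'snapshot', 'tip_of'] 0.0187
xyz [  4.9  -25.96  36.85] turn -11.9 (alt 180) cur yaw 72.1 down [-0. -0. -1.] q6 -0.17 t 2.7
xyz [ 16.4  -25.96  36.85] turn -11.9 (alt 180) cur yaw 72.1 down [-0. -0. -1.] q6 -0.17 t 2.7
```

Request:
servo_tool(series=[{"hand": 1,"xyz": [2,-5,7],"turn": -2},{"hand": 1,"xyz": [4.9,-26,36.9],"turn": -12},{"hand": 1,"xyz": [4.9,-26,36.9],"turn": -12},{"hand": 1,"xyz": [4.9,-26,36.9],"turn": -12},{"hand": 1,"xyz": [4.9,-26,36.9],"turn": -12},{"hand": 1,"xyz": [4.9,-26,36.9],"turn": -12},{"hand": 1,"xyz": [4.9,-26,36.9],"turn": -12},{"hand": 1,"xyz": [4.9,-26,36.9],"turn": -12},{"hand": 1,"xyz": [4.9,-26,36.9],"turn": -12},{"hand": 1,"xyz": [4.9,-26,36.9],"turn": -12}], squeeze=40)

```text
time_s: 3.7
ee_pos: [0.4734, 0.2542, 0.1498]
eef_rot: [0.038, 0.706, -0.039, 0.706]
ft_force: [-0.1, 0.7, 0.1]
grip_width: 0.0855
```

```bash
python3 - <<'E'
from h import *
go(.4705,.2585,.03,84)
E
```

```text
xyz [11.98  0.41 -0.34] turn -0.2 (alt 180) cur yaw 83.8 down [ 0.001 -0.001 -1.   ] q6 -1.18 t 3.7
```

```bash
python3 - <<'E'
from h import *
p=snap('scene');a=snap('top')
print(tip_of(p,'block'),tip_of(a,'block'))
go(.4705,.2585,.03,84)
D=np.hstack([cv2.resize(p['color'][115:225,140:260],None,fx=4,fy=4,interpolation=2)[:440,:400],cv2.resize(a['color'][170:280,145:255],None,fx=4,fy=4,interpolation=2)[:440,:400]])
cv2.imwrite('pics/c3.png',D[:,:,::-1])
E
```

```text
[{'position': [0.4718, 0.2622, 0.0081], 'confidence': 0.5}] []
xyz [12.   -0.02  0.02] turn 0.2 (alt 180) cur yaw 84.2 down [-0.  0. -1.] q6 -1.18 t 3.9
```

View pics/c3.png

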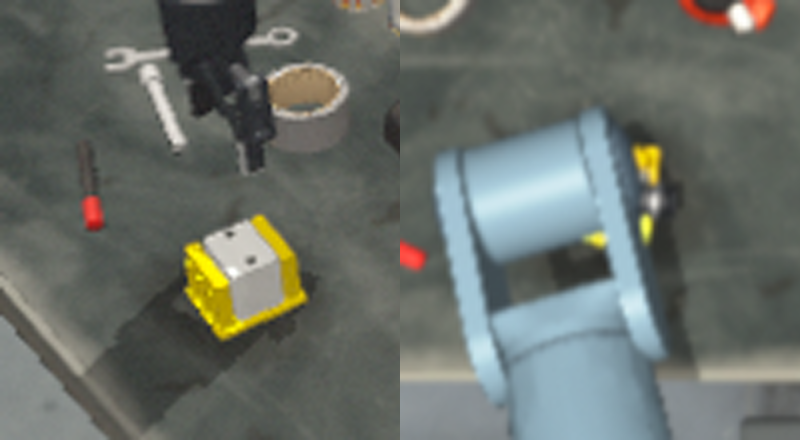

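The gripper (scene pixels about (200,145)) is above the block (about (202,180)) and has settled on target. I'll descend and grip.

Request:
servo_tool(series=[{"hand": 1,"xyz": [2,0,0],"turn": 0},{"hand": 1,"xyz": [4,0,0],"turn": 0},{"hand": 1,"xyz": [6,0,0],"turn": 0},{"hand": 1,"xyz": [8,0,0],"turn": 0},{"hand": 1,"xyz": [10,0,0],"turn": 0},{"hand": 1,"xyz": [12,0,0],"turn": 0},{"hand": 1,"xyz": [12,0,0],"turn": 0},{"hand": 0,"xyz": [12,0,0],"turn": 0},{"hand": 0,"xyz": [12,0,0],"turn": 0},{"hand": 0,"xyz": [12,0,0],"turn": 0}], squeeze=40)

```text
time_s: 4.9
ee_pos: [0.4733, 0.2588, 0.0336]
eef_rot: [0.036, 0.705, -0.036, 0.708]
ft_force: [-2.6, -1.3, 20.8]
grip_width: 0.0439
```

Request:
servo_tool(series=[{"hand": 0,"xyz": [0,0,0],"turn": 0},{"hand": 0,"xyz": [0,0,0],"turn": 0},{"hand": 0,"xyz": [0,0,0],"turn": 0},{"hand": 0,"xyz": [-1,0,0],"turn": 0},{"hand": 0,"xyz": [-2,0,0],"turn": 0},{"hand": 0,"xyz": [-4,0,0],"turn": 0},{"hand": 0,"xyz": [-6,0,0],"turn": 0},{"hand": 0,"xyz": [-8,0,0],"turn": 0},{"hand": 0,"xyz": [-9,0,0],"turn": 0},{"hand": 0,"xyz": [-9,0,0],"turn": 0}])

```text
time_s: 5.9
ee_pos: [0.4719, 0.2584, 0.1219]
eef_rot: [0.037, 0.705, -0.036, 0.707]
ft_force: [1.0, -0.7, 0.6]
grip_width: -0.0002
```

```bash
python3 - <<'E'
from h import *
p=snap('scene')
o=get_obs();print(tip_of(p,'block'),o['grip_width'],o['ft_force'],o['ee_pos'])
go(.50,.06,.12,88)
E
```

```text
[{'position': [0.4724, 0.2604, 0.0093], 'confidence': 0.62}] -1.5728213662359018e-05 [-0.04328265 -0.26293787 -0.71405192] [0.47101424 0.25812271 0.12046772]
xyz [ -0.05 -19.38   4.97] turn -3.9 (alt 180) cur yaw 84.1 down [-0.001 -0.    -1.   ] q6 -1.18 t 6.0
```

The fingers closed on nothing, so I'll look.

```bash
python3 - <<'E'
from h import *
p=snap('scene');a=snap('top')
D=np.hstack([cv2.resize(p['color'][115:225,140:260],None,fx=5,fy=5,interpolation=2)[:550,:],])
cv2.imwrite('pics/c4.png',D[:,:,::-1])
print(proj(p,[get_obs()['ee_pos'],[.471,.2585,.068]])-[140,115])
E
```

```text
[[57.60847663 51.3247813 ]
 [59.36564959 61.43114723]]
```

View pics/c4.png

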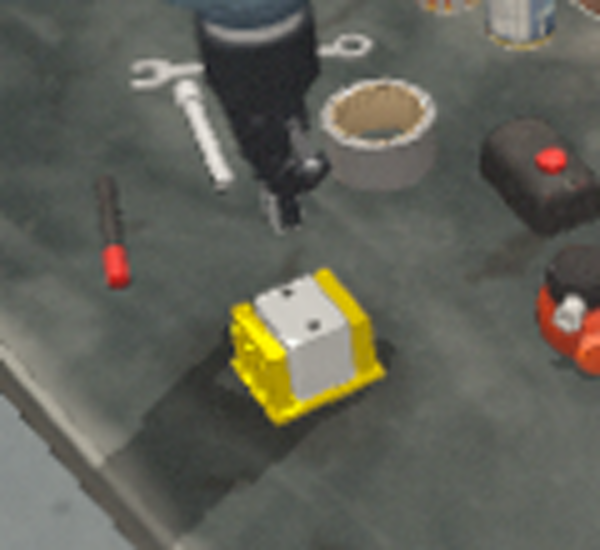

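```bash
python3 - <<'E'
from h import *
p=snap('scene')
o=get_obs();print(o['ee_pos'],o['eef_rot'],o['joint_pos'],o['ft_force'],o['torque'],o['grip_width'])
x,y,_=o['ee_pos']
for z in np.arange(.08,.22,.02): print(round(z,3),(proj(p,[x,y,z])-[140,115])*5)
c=p['color'][150:180,185:215].astype(int)
print(c.sum(2)//3)
E
```

```text
[0.46996341 0.25773708 0.11867226] [ 0.03586202  0.70698608 -0.03645846  0.70537606] [ 2.89994983e-01  6.97806493e-02  1.91033848e+00 -3.60195600e-05
  1.16390143e+00 -1.17846573e+00] [ 0.30067801 -0.12675126 -0.97289917] [-0.00044738  0.00198772  0.00579432] -0.0001269969530761004
0.08 [[294.35567132 296.35179149]]
0.1 [[291.16599292 275.99572294]]
0.12 [[287.90931975 255.17717899]]
0.14 [[284.58376014 233.88160353]]
0.16 [[281.18736548 212.09389858]]
0.18 [[277.71812952 189.7984049 ]]
0.2 [[274.17398773 166.97888242]]
0.22 [[270.55281697 143.61849069]]
[[194 144  93  90  88  71  51  39  41  44  50  45  40  44  47  45  56  62
   54  52  87  95 107 102 100 102 105 104 104 107]
 [136 107  91  87  81  83  70  73  53  42  42  46  42  39  43  44  58  48
   45  76  90  90  78  95 101 100 104 103 104 105]
 [107  98  92  87  84  82  85  85  60  41  41  41  41  37  39  38  44  43
   76  92  89  86  85  82  87  95  98 100 103 102]
 [ 84  94  87  86  79  81  82  84  67  51  46  41  40  39  37  44  67  70
   96  96  93  85  85  84  86  82  86  84  84  86]
 [ 89  89  88  86  82  80  78  90  85 1
[... 2511 characters left out ...]
153 196 202 202 202 200
  199 199 163 148 135 135 137 116  87  85  85  87]
 [ 82  85  92 102 102  95 188 202 202 201 200 200 201 201 203 202 202 201
  199 200 201 163 144 135 135 135 107  80  86  88]
 [ 82 100 126 133 141 103 145 194 202 201 201 201 201 202 201 204 202 202
  200 200 199 200 160 133 135 135 127  95  77  86]
 [ 78 114 135 137 135 114 146 173 198 202 201 200 201 202 202 202 203 202
  202 201 201 200 200 154 134 135 134 119  84  77]
 [ 78  86 151 146 141 137 143 148 185 201 201 201 201 200 203 202 200 198
  197 203 201 201 199 183 148 135 134 132 109  78]
 [ 76  91 103 156 166 149 138 131 137 191 203 202 201 200 201 202 174 136
  132 198 203 202 201 196 145 130 129 110 101  80]]
```

The shut fingertips show at crop pixel (285,232). That corresponds to z≈0.141, while the reported TCP is 0.119, so the real tips sit about 20 mm higher than reported and closed above the block top. I'll go lower and check the width while gripping.

Request:
servo_tool(series=[{"hand": 1,"xyz": [0,0,0],"turn": 0},{"hand": 1,"xyz": [0,0,0],"turn": 0},{"hand": 1,"xyz": [0,0,0],"turn": 0},{"hand": 1,"xyz": [0,0,0],"turn": 0},{"hand": 1,"xyz": [0,0,0],"turn": 0},{"hand": 1,"xyz": [3,0,0],"turn": 0},{"hand": 1,"xyz": [5,0,0],"turn": 0},{"hand": 1,"xyz": [7,0,0],"turn": 0},{"hand": 1,"xyz": [8,0,0],"turn": 0},{"hand": 1,"xyz": [9,0,0],"turn": 0}])

```text
time_s: 7.15
ee_pos: [0.471, 0.258, 0.0296]
eef_rot: [0.036, 0.706, -0.036, 0.706]
ft_force: [0.5, -0.5, 0.2]
grip_width: 0.0855
```

Request:
servo_tool(series=[{"hand": 1,"xyz": [1,0,0],"turn": 0},{"hand": 1,"xyz": [2,0,0],"turn": 0},{"hand": 1,"xyz": [2.2,0,0],"turn": 0},{"hand": 1,"xyz": [2.2,0,0],"turn": 0},{"hand": 1,"xyz": [2.2,0,0],"turn": 0},{"hand": 0.5,"xyz": [2.2,0,0],"turn": 0},{"hand": 0.5,"xyz": [2.2,0,0],"turn": 0},{"hand": 0.5,"xyz": [2.2,0,0],"turn": 0},{"hand": 0.5,"xyz": [2.2,0,0],"turn": 0},{"hand": 0.5,"xyz": [2.2,0,0],"turn": 0}])

```text
time_s: 8.15
ee_pos: [0.4716, 0.2586, 0.009]
eef_rot: [0.037, 0.706, -0.036, 0.707]
ft_force: [-1.5, 2.1, 5.6]
grip_width: 0.0614
```

```bash
python3 - <<'E'
from h import *
p=snap('scene')
o=get_obs();print(tip_of(p,'block'),o['grip_width'],o['ft_force'],o['ee_pos'],o['eef_rot'])
D=cv2.resize(p['color'][115:225,140:260],None,fx=5,fy=5,interpolation=2)
cv2.imwrite('pics/c5.png',D[:,:,::-1])
E
```

```text
[{'position': [0.4714, 0.2596, 0.009], 'confidence': 0.44}] 0.06111091423926083 [-1.43872761  1.32170103  5.83349655] [0.47162432 0.25858638 0.00895805] [ 0.03666764  0.70564262 -0.03582561  0.70671105]
```

View pics/c5.png

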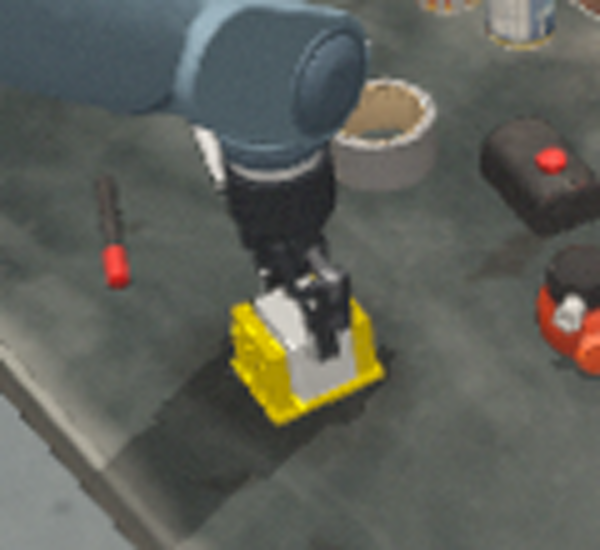

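The grip is good: width 61 mm, with the finger about 25 mm down the block's face at (330,358). I'll lift and carry the block to the bench between the cradle and the fixture.

Request:
servo_tool(series=[{"hand": 0,"xyz": [0,0,0],"turn": 0},{"hand": 0,"xyz": [-1,0,0],"turn": 0},{"hand": 0,"xyz": [-3,0,0],"turn": 0},{"hand": 0,"xyz": [-5,0,0],"turn": 0},{"hand": 0,"xyz": [-7,0,0],"turn": 0},{"hand": 0,"xyz": [-8,-2,0.5],"turn": 0},{"hand": 0,"xyz": [-8,-5,1.3],"turn": -1},{"hand": 0,"xyz": [-8,-9,2.3],"turn": -2},{"hand": 0,"xyz": [-8,-13,3.3],"turn": -3},{"hand": 0,"xyz": [-8,-17,4.4],"turn": -4}], squeeze=50)

```text
time_s: 9.25
ee_pos: [0.4955, 0.0829, 0.0869]
eef_rot: [0.011, 0.708, -0.011, 0.706]
ft_force: [0.8, -0.7, -5.8]
grip_width: 0.0609
```

Request:
servo_tool(series=[{"hand": 0,"xyz": [0,-1.4,0.3],"turn": 0},{"hand": 0,"xyz": [0,-2.4,0.3],"turn": 0},{"hand": 0,"xyz": [2,-2.4,0.3],"turn": 0},{"hand": 0,"xyz": [4,-2.4,0.3],"turn": 0},{"hand": 0,"xyz": [5,-2.4,0.3],"turn": 0},{"hand": 0,"xyz": [6,-2.4,0.3],"turn": 0},{"hand": 0,"xyz": [6.5,-2.4,0.3],"turn": 0},{"hand": 0,"xyz": [7,-2.4,0.3],"turn": 0},{"hand": 0,"xyz": [7,-2.4,0.3],"turn": 0},{"hand": 0,"xyz": [7,-2.4,0.3],"turn": 0}])

```text
time_s: 10.25
ee_pos: [0.4999, 0.0603, 0.0184]
eef_rot: [0.011, 0.707, -0.011, 0.707]
ft_force: [0.5, -0.4, -4.5]
grip_width: 0.0606
```

```bash
python3 - <<'E'
from h import *
p=snap('scene')
o=get_obs();print(tip_of(p,'block'),o['grip_width'],o['ft_force'],o['ee_pos'],o['eef_rot'])
go(.5,.06,.002,88)
E
```

```text
[{'position': [0.5023, 0.061, 0.0172], 'confidence': 0.68}, {'position': [0.6546, 0.1567, -0.0028], 'confidence': 0.61}] 0.06092794810305029 [-0.35405646  0.08488774 -5.90151421] [0.50001856 0.06029328 0.01856428] [ 0.01143469  0.70660313 -0.01152668  0.70742377]
xyz [ 1.66 -0.03 -0.01] turn 0.1 (alt 180) cur yaw 88.1 down [ 0.001 -0.    -1.   ] q6 -1.64 t 10.35
```

Request:
servo_tool(series=[{"hand": 0,"xyz": [0.7,0,0],"turn": 0},{"hand": 0,"xyz": [1.3,0,0],"turn": 0},{"hand": 0,"xyz": [1.6,0,0],"turn": 0},{"hand": 0,"xyz": [1.8,0,0],"turn": 0},{"hand": 0,"xyz": [1.8,0,0],"turn": 0},{"hand": 0,"xyz": [1.8,0,0],"turn": 0},{"hand": 0.8,"xyz": [1.8,0,0],"turn": 0},{"hand": 1,"xyz": [1.8,0,0],"turn": 0},{"hand": 1,"xyz": [1.8,0,0],"turn": 0},{"hand": 1,"xyz": [1.8,0,0],"turn": 0}])

```text
time_s: 11.35
ee_pos: [0.4998, 0.0603, 0.0002]
eef_rot: [0.012, 0.707, -0.012, 0.707]
ft_force: [-1.3, 1.0, -0.1]
grip_width: 0.0853
```

```bash
python3 - <<'E'
from h import *
go(*fw(-.039,-.184),.1,0)
p=fw(0,-.105); print('pivot',p)
for d in(-50,-24,0,50):
    a=np.radians(d); k=fw(.09*np.sin(a),-.105-.09*np.cos(a)); print(d,k)
E
```

```text
xyz [ -9.98 -38.27  -2.17] turn 88.1 (alt 180) cur yaw 88.1 down [ 0.001 -0.    -1.   ] q6 -1.64 t 11.35
pivot [ 0.50733555 -0.24393604]
-50 [ 0.43641459 -0.29934557]
-24 [ 0.46788215 -0.3248275 ]
0 [ 0.5041946  -0.33388121]
50 [ 0.57421859 -0.30415779]
```

Request:
servo_tool(series=[{"hand": 1,"xyz": [-4,0,0],"turn": 0},{"hand": 1,"xyz": [-8,0,0],"turn": 0},{"hand": 1,"xyz": [-10,-4,0],"turn": 8},{"hand": 1,"xyz": [-10,-9,-0.4],"turn": 16},{"hand": 1,"xyz": [-10,-14,-0.7],"turn": 24},{"hand": 1,"xyz": [-10,-19,-1],"turn": 32},{"hand": 1,"xyz": [-10,-24,-1.2],"turn": 40},{"hand": 1,"xyz": [-10,-29,-1.5],"turn": 48},{"hand": 1,"xyz": [-10,-34,-1.7],"turn": 56},{"hand": 1,"xyz": [-10,-38.5,-1.9],"turn": 64}])

```text
time_s: 12.35
ee_pos: [0.4675, -0.3263, 0.1001]
eef_rot: [0.386, 0.592, -0.386, 0.592]
ft_force: [-0.2, -0.0, 0.1]
grip_width: 0.0855
```

Request:
servo_tool(series=[{"hand": 1,"xyz": [0,0,0],"turn": 8},{"hand": 1,"xyz": [0,0,0],"turn": 16},{"hand": 1,"xyz": [0,0,0],"turn": 24},{"hand": 1,"xyz": [0,0,0],"turn": 32},{"hand": 1,"xyz": [0,0,0],"turn": 40},{"hand": 1,"xyz": [0,0,0],"turn": 48},{"hand": 1,"xyz": [0,0,0],"turn": 50},{"hand": 1,"xyz": [0,0,0],"turn": 50},{"hand": 1,"xyz": [0,0,0],"turn": 50},{"hand": 1,"xyz": [0,0,0],"turn": 50}])

```text
time_s: 13.35
ee_pos: [0.468, -0.3239, 0.1]
eef_rot: [-0.599, -0.376, 0.599, -0.376]
ft_force: [-0.1, -0.2, -0.3]
grip_width: 0.0856
```

```bash
python3 - <<'E'
from h import *
p=snap('scene');a=snap('top')
for q in(p,a): print([tip_of(q,n)[:1] for n in('lever_knob','block','pivot')])
go(.468,-.324,.035,-26)
D=np.hstack([cv2.resize(p['color'][220:330,240:360],None,fx=5,fy=5,interpolation=2)])
cv2.imwrite('pics/c6.png',D[:,:,::-1])
E
```

```text
[[{'position': [0.4694, -0.3208, 0.0716], 'confidence': 0.44}], [{'position': [0.5012, 0.059, 0.0014], 'confidence': 0.65}], [{'position': [0.5108, -0.2443, 0.07], 'confidence': 0.8}]]
[[{'position': [0.4667, -0.3193, 0.0671], 'confidence': 0.6}], [{'position': [0.4943, 0.0613, -0.0008], 'confidence': 0.6}], [{'position': [0.508, -0.2443, 0.0703], 'confidence': 0.63}]]
xyz [6.5  0.01 0.01] turn 0.1 (alt 180) cur yaw -25.9 down [-0.  0. -1.] q6 -0.35 t 13.75
```

View pics/c6.png

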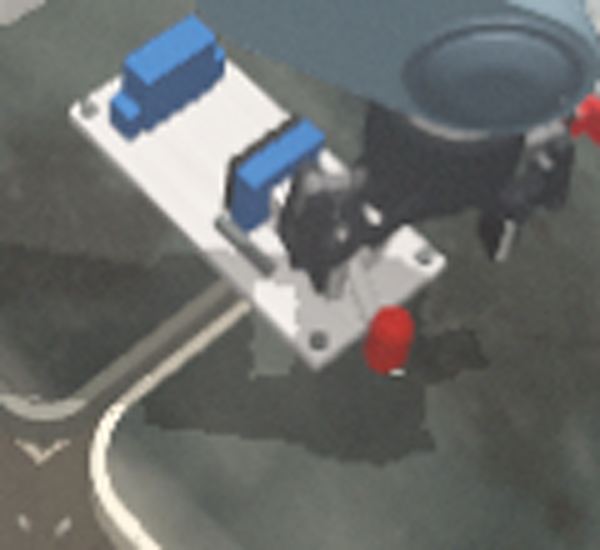

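The open fingers at (320,280) and (500,255) straddle the red knob at (390,335). I'll go down, hold it and swing the lever free.

Request:
servo_tool(series=[{"hand": 1,"xyz": [2,0,0],"turn": 0},{"hand": 1,"xyz": [4,0,0],"turn": 0},{"hand": 1,"xyz": [5.5,0,0],"turn": 0},{"hand": 1,"xyz": [6.5,0,0],"turn": 0},{"hand": 0.3,"xyz": [6.5,0,0],"turn": 0},{"hand": 0.2,"xyz": [6.5,0,0],"turn": 0},{"hand": 0.2,"xyz": [6.5,0,0],"turn": 0},{"hand": 0.2,"xyz": [6.5,0,0],"turn": 0},{"hand": 0.2,"xyz": [6.5,0,0],"turn": 0},{"hand": 0.2,"xyz": [6.5,0,0],"turn": 0}], squeeze=30)

```text
time_s: 14.75
ee_pos: [0.4683, -0.3243, 0.036]
eef_rot: [0.599, 0.375, -0.599, 0.376]
ft_force: [-2.1, 0.3, 5.3]
grip_width: 0.0222
```

Request:
servo_tool(series=[{"hand": 0.2,"xyz": [0,-0.63,-0.02],"turn": 4},{"hand": 0.2,"xyz": [0,-1.25,-0.09],"turn": 8},{"hand": 0.2,"xyz": [0,-1.87,-0.2],"turn": 12},{"hand": 0.2,"xyz": [0,-2.48,-0.35],"turn": 16},{"hand": 0.2,"xyz": [0,-3.08,-0.54],"turn": 20},{"hand": 0.2,"xyz": [0,-3.66,-0.78],"turn": 24},{"hand": 0.2,"xyz": [0,-3.66,-0.78],"turn": 24},{"hand": 0.2,"xyz": [0,-3.66,-0.78],"turn": 24},{"hand": 0.2,"xyz": [0,-3.66,-0.78],"turn": 24},{"hand": 0.2,"xyz": [0,-3.66,-0.78],"turn": 24}])

```text
time_s: 15.75
ee_pos: [0.4388, -0.3009, 0.036]
eef_rot: [0.664, 0.243, -0.664, 0.243]
ft_force: [-1.5, 3.0, 7.6]
grip_width: 0.022
```

Request:
servo_tool(series=[{"hand": 1,"xyz": [0,0,0],"turn": 0},{"hand": 1,"xyz": [0,0,0],"turn": 0},{"hand": 1,"xyz": [0,0,0],"turn": 0},{"hand": 1,"xyz": [-2,0,0],"turn": 0},{"hand": 1,"xyz": [-5,0,0],"turn": 0},{"hand": 1,"xyz": [-9,0,0],"turn": 0},{"hand": 1,"xyz": [-9,0,0],"turn": -8},{"hand": 1,"xyz": [-9,0,0],"turn": -16},{"hand": 1,"xyz": [-9,0,0],"turn": -24},{"hand": 1,"xyz": [-9,0,0],"turn": -32}])

```text
time_s: 16.75
ee_pos: [0.4383, -0.3008, 0.1248]
eef_rot: [-0.57, -0.418, 0.57, -0.418]
ft_force: [0.1, -0.6, 0.6]
grip_width: 0.0858
```

```bash
python3 - <<'E'
from h import *
p=snap('scene');a=snap('top')
for q in(p,a): print([tip_of(q,n)[:1] for n in('lever_knob','block')])
go(.5,.06,.12,-2)
E
```

```text
[[{'position': [0.4404, -0.2983, 0.071], 'confidence': 0.64}], [{'position': [0.4976, 0.0607, 0.001], 'confidence': 0.62}]]
[[{'position': [0.4393, -0.3021, 0.0691], 'confidence': 0.55}], [{'position': [0.4953, 0.0594, -0.0015], 'confidence': 0.79}]]
xyz [  0.49  -5.27 -36.22] turn -16.0 (alt 180) cur yaw -18.0 down [-0.  0. -1.] q6 -0.5 t 17.05
```

Request:
servo_tool(series=[{"hand": 1,"xyz": [0.5,-0.8,-4],"turn": -3},{"hand": 1,"xyz": [0.5,-1.5,-9],"turn": -6},{"hand": 1,"xyz": [0.5,-2.2,-14],"turn": -9},{"hand": 1,"xyz": [0.5,-2.9,-19],"turn": -12},{"hand": 1,"xyz": [0.5,-3.6,-24],"turn": -16},{"hand": 1,"xyz": [0.5,-4.3,-29],"turn": -16},{"hand": 1,"xyz": [0.5,-5,-34],"turn": -16},{"hand": 1,"xyz": [0.5,-5.3,-36.2],"turn": -16},{"hand": 1,"xyz": [0.5,-5.3,-36.2],"turn": -16},{"hand": 1,"xyz": [0.5,-5.3,-36.2],"turn": -16}])

```text
time_s: 18.05
ee_pos: [0.499, 0.0602, 0.1199]
eef_rot: [-0.508, -0.492, 0.508, -0.492]
ft_force: [0.1, -0.1, 0.4]
grip_width: 0.0854
```

Request:
servo_tool(series=[{"hand": 1,"xyz": [3,0,0],"turn": 0},{"hand": 1,"xyz": [6,0,0],"turn": 0},{"hand": 1,"xyz": [8,0,0],"turn": 0},{"hand": 1,"xyz": [10,0,0],"turn": 0},{"hand": 1,"xyz": [11,0,0],"turn": 0},{"hand": 1,"xyz": [11.7,0,0],"turn": 0},{"hand": 0.5,"xyz": [11.7,0,0],"turn": 0},{"hand": 0.4,"xyz": [11.7,0,0],"turn": 0},{"hand": 0.3,"xyz": [11.7,0,0],"turn": 0},{"hand": 0,"xyz": [11.7,0,0],"turn": 0}], squeeze=50)

```text
time_s: 19.05
ee_pos: [0.5005, 0.0597, 0.0044]
eef_rot: [0.509, 0.491, -0.507, 0.493]
ft_force: [1.1, -0.3, 4.7]
grip_width: 0.0469
```

Request:
servo_tool(series=[{"hand": 0,"xyz": [0,0,0],"turn": 0},{"hand": 0,"xyz": [0,0,0],"turn": 0},{"hand": 0,"xyz": [0,0,0],"turn": 0},{"hand": 0,"xyz": [0,0,0],"turn": 0},{"hand": 0,"xyz": [-1,0,0],"turn": 0},{"hand": 0,"xyz": [-3,0,0],"turn": 0},{"hand": 0,"xyz": [-6,0,0],"turn": 0},{"hand": 0,"xyz": [-9,0,0],"turn": 0},{"hand": 0,"xyz": [-11,0,0],"turn": 0},{"hand": 0,"xyz": [-11,0,0],"turn": 0}])

```text
time_s: 20.05
ee_pos: [0.5003, 0.06, 0.1154]
eef_rot: [0.509, 0.491, -0.507, 0.493]
ft_force: [0.2, 0.3, -5.7]
grip_width: 0.0467
```

```bash
python3 - <<'E'
from h import *
p=snap('scene');a=snap('top')
for q in(p,a): print([tip_of(q,n)[:1] for n in('lever_knob','block','fixture','pivot')])
o=get_obs();print(o['grip_width'],o['ft_force'],o['ee_pos'])
go(*fw(0,-.006),.11,-2)
E
```

```text
[[{'position': [0.4445, -0.2965, 0.072], 'confidence': 0.57}], [{'position': [0.5021, 0.0628, 0.1101], 'confidence': 0.8}], [{'position': [0.5082, -0.1425, 0.0], 'confidence': 0.65}], [{'position': [0.5122, -0.2461, 0.0677], 'confidence': 0.57}]]
[[{'position': [0.4357, -0.2997, 0.0684], 'confidence': 0.48}], [], [], [{'position': [0.507, -0.2466, 0.0717], 'confidence': 0.8}]]
0.047242119818229976 [ 0.08228838  0.34575245 -5.09465974] [0.4986054  0.05995676 0.11230166]
xyz [ 0.23  1.89 20.44] turn 0.1 (alt 180) cur yaw -1.9 down [-0.001  0.    -1.   ] q6 -0.07 t 20.55
```

Request:
servo_tool(series=[{"hand": 0,"xyz": [0,0.3,3],"turn": 0},{"hand": 0,"xyz": [0,0.7,7],"turn": 0},{"hand": 0,"xyz": [0,1,11],"turn": 0},{"hand": 0,"xyz": [0,1.4,15],"turn": 0},{"hand": 0,"xyz": [0,1.7,18],"turn": 0},{"hand": 0,"xyz": [0,1.8,19.8],"turn": 0},{"hand": 0,"xyz": [0,1.9,20.5],"turn": 0},{"hand": 0,"xyz": [1,1.9,20.5],"turn": 0},{"hand": 0,"xyz": [2,1.9,20.5],"turn": 0},{"hand": 0,"xyz": [2.5,1.9,20.5],"turn": 0}])

```text
time_s: 21.55
ee_pos: [0.5101, -0.1438, 0.0858]
eef_rot: [-0.507, -0.493, 0.508, -0.491]
ft_force: [-0.1, 0.2, -5.5]
grip_width: 0.0472
```

```bash
python3 - <<'E'
from h import *
p=snap('scene')
print([tip_of(p,n)[:1] for n in('block','fixture','pivot','jaw_pad')])
o=get_obs();print(o['grip_width'],o['ft_force'],o['ee_pos'])
go(*fw(0,-.007),.016,-2)
D=cv2.resize(p['color'][215:315,235:355],None,fx=6,fy=6,interpolation=2)
# expected edges: fixed jaw top inner edge and block bottom at target height
for X in [(fw(s*.03,.031),.07) for s in(-1,1)]+[(fw(s*.028,-.045),.068) for s in(-1,1)]:
    u=proj(p,[*X[0],X[1]])[0]; cv2.circle(D,tuple(((u-[235,215]+.5)*6).astype(int).tolist()),4,(255,0,255),1)
cv2.imwrite('pics/c7.png',D[:,:,::-1])
E
```

```text
[[{'position': [0.5111, -0.1414, 0.0816], 'confidence': 0.55}], [{'position': [0.5081, -0.1392, 0.0016], 'confidence': 0.78}], [{'position': [0.5131, -0.2412, 0.0691], 'confidence': 0.91}], [{'position': [0.6571, 0.1559, -0.0026], 'confidence': 0.6}]]
0.047341586848518885 [ 0.07571013 -0.09726291 -4.68116888] [ 0.51155951 -0.14518008  0.08814014]
xyz [ 7.21 -0.08  0.08] turn 0.2 (alt 180) cur yaw -1.8 down [ 0. -0. -1.] q6 -0.46 t 21.8
```

View pics/c7.png

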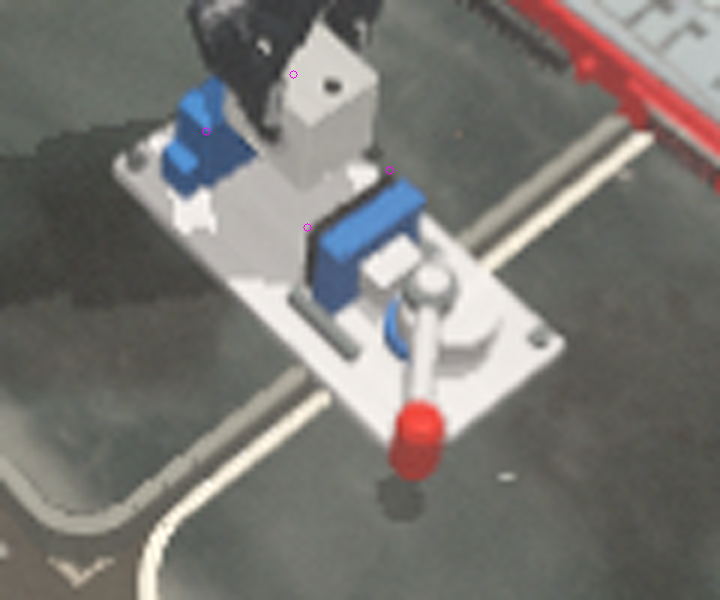

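The pad's top edge shows at (312,232)-(395,178), within about 1.5 px (4 mm) of the prediction. The fixed jaw corner is near (206,131), also as predicted, and the block is centred between the two. I'll lower it.

Request:
servo_tool(series=[{"hand": 0,"xyz": [0.5,-0.1,0.1],"turn": 0},{"hand": 0,"xyz": [1.2,-0.1,0.1],"turn": 0},{"hand": 0,"xyz": [2,-0.1,0.1],"turn": 0},{"hand": 0,"xyz": [2.8,-0.1,0.1],"turn": 0},{"hand": 0,"xyz": [3.6,-0.1,0.1],"turn": 0},{"hand": 0,"xyz": [4.4,-0.1,0.1],"turn": 0},{"hand": 0,"xyz": [5.2,-0.1,0.1],"turn": 0},{"hand": 0,"xyz": [5.8,-0.1,0.1],"turn": 0},{"hand": 0,"xyz": [6.2,-0.1,0.1],"turn": 0},{"hand": 0,"xyz": [6.4,-0.1,0.1],"turn": 0}])

```text
time_s: 22.8
ee_pos: [0.5102, -0.1465, 0.0235]
eef_rot: [-0.508, -0.492, 0.508, -0.492]
ft_force: [0.8, -0.4, -5.2]
grip_width: 0.0469
```

Request:
servo_tool(series=[{"hand": 0,"xyz": [0.3,0,0],"turn": 0},{"hand": 0,"xyz": [0.5,0,0],"turn": 0},{"hand": 0,"xyz": [0.7,0,0],"turn": 0},{"hand": 0,"xyz": [0.8,0,0],"turn": 0},{"hand": 0,"xyz": [0.8,0,0],"turn": 0},{"hand": 0,"xyz": [0.8,0,0],"turn": 0},{"hand": 0,"xyz": [0.8,0,0],"turn": 0},{"hand": 0,"xyz": [0.8,0,0],"turn": 0},{"hand": 0,"xyz": [0.8,0,0],"turn": 0},{"hand": 0,"xyz": [0.8,0,0],"turn": 0}])

```text
time_s: 23.8
ee_pos: [0.5104, -0.1466, 0.0163]
eef_rot: [0.508, 0.492, -0.508, 0.492]
ft_force: [-1.6, 1.3, 2.2]
grip_width: 0.0471
```

```bash
python3 - <<'E'
from h import *
p=snap('scene')
print([tip_of(p,n)[:1] for n in('block','fixture','pivot','lever_knob')])
o=get_obs();print(o['grip_width'],o['ft_force'],o['ee_pos'])
E
```

```text
[[{'position': [0.5104, -0.1461, 0.0121], 'confidence': 0.63}], [{'position': [0.5103, -0.1408, -0.0009], 'confidence': 0.98}], [{'position': [0.5118, -0.2434, 0.0667], 'confidence': 0.77}], [{'position': [0.4419, -0.3009, 0.0715], 'confidence': 0.75}]]
0.04776910458258058 [-2.83032544  1.68378619  4.48129804] [ 0.51041213 -0.14660653  0.01630659]
```

The block is on the base: the force changed sign and z=0.012. I'll release, rise and go to the knob.

Request:
servo_tool(series=[{"hand": 0.7,"xyz": [0,0,0],"turn": 0},{"hand": 1,"xyz": [0,0,0],"turn": 0},{"hand": 1,"xyz": [0,0,0],"turn": 0},{"hand": 1,"xyz": [0,0,0],"turn": 0},{"hand": 1,"xyz": [0,0,0],"turn": 0},{"hand": 1,"xyz": [-1,0,0],"turn": 0},{"hand": 1,"xyz": [-3,0,0],"turn": 0},{"hand": 1,"xyz": [-6,0,0],"turn": 0},{"hand": 1,"xyz": [-9,0,0],"turn": 0},{"hand": 1,"xyz": [-10,0,0],"turn": 0}])

```text
time_s: 25.05
ee_pos: [0.5125, -0.1477, 0.1202]
eef_rot: [0.509, 0.489, -0.507, 0.494]
ft_force: [0.1, -0.0, -0.0]
grip_width: 0.0854
```

```bash
python3 - <<'E'
from h import *
p=snap('scene');snap('top')
print([tip_of(p,n)[:1] for n in('block','lever_knob')])
go(.4385,-.301,.12,-50)
E
```

```text
[[{'position': [0.5093, -0.1448, 0.0112], 'confidence': 0.75}], [{'position': [0.4403, -0.2984, 0.0721], 'confidence': 0.95}]]
xyz [-0.51 -6.6  15.7 ] turn 48.1 (alt 180) cur yaw -1.9 down [-0.001  0.001 -1.   ] q6 -0.46 t 25.25
```

Request:
servo_tool(series=[{"hand": 1,"xyz": [-0.3,-2,4],"turn": 8},{"hand": 1,"xyz": [-0.5,-4,9],"turn": 16},{"hand": 1,"xyz": [-0.5,-6,13],"turn": 24},{"hand": 1,"xyz": [-0.5,-6.6,15.7],"turn": 32},{"hand": 1,"xyz": [-0.5,-6.6,15.7],"turn": 40},{"hand": 1,"xyz": [-0.5,-6.6,15.7],"turn": 48},{"hand": 1,"xyz": [-0.5,-6.6,15.7],"turn": 48},{"hand": 1,"xyz": [-0.5,-6.6,15.7],"turn": 48},{"hand": 1,"xyz": [-0.5,-6.6,15.7],"turn": 48},{"hand": 1,"xyz": [-0.5,-6.6,15.7],"turn": 48}])

```text
time_s: 26.25
ee_pos: [0.4392, -0.301, 0.1207]
eef_rot: [-0.664, -0.243, 0.664, -0.243]
ft_force: [0.2, -0.4, 1.2]
grip_width: 0.085
```

```bash
python3 - <<'E'
from h import *
go(.4385,-.301,.036,-50)
E
```

```text
xyz [ 8.47 -0.04  0.05] turn 0.2 (alt 180) cur yaw -49.8 down [-0.  0. -1.] q6 0.05 t 26.25
```

Request:
servo_tool(series=[{"hand": 1,"xyz": [3,0,0],"turn": 0},{"hand": 1,"xyz": [6,0,0],"turn": 0},{"hand": 1,"xyz": [8.4,0,0],"turn": 0},{"hand": 1,"xyz": [8.4,0,0],"turn": 0},{"hand": 0.3,"xyz": [8.4,0,0],"turn": 0},{"hand": 0.1,"xyz": [8.4,0,0],"turn": 0},{"hand": 0.1,"xyz": [8.4,0,0],"turn": 0},{"hand": 0.1,"xyz": [8.4,0,0],"turn": 0},{"hand": 0.1,"xyz": [8.4,0,0],"turn": 0},{"hand": 0.1,"xyz": [8.4,0,0],"turn": 0}], squeeze=40)

```text
time_s: 27.25
ee_pos: [0.4396, -0.3017, 0.0382]
eef_rot: [0.664, 0.242, -0.664, 0.243]
ft_force: [-1.8, 1.4, 5.6]
grip_width: 0.022
```

Request:
servo_tool(series=[{"hand": 0.1,"xyz": [0,1.1,-0.07],"turn": -7},{"hand": 0.1,"xyz": [0,2.18,-0.27],"turn": -14},{"hand": 0.1,"xyz": [0,3.23,-0.6],"turn": -21},{"hand": 0.1,"xyz": [0,4.23,-1.05],"turn": -28},{"hand": 0.1,"xyz": [0,5.16,-1.63],"turn": -35},{"hand": 0.1,"xyz": [0,6.02,-2.31],"turn": -42},{"hand": 0.1,"xyz": [0,6.79,-3.1],"turn": -49},{"hand": 0.1,"xyz": [0,6.79,-3.1],"turn": -49},{"hand": 0.1,"xyz": [0,6.79,-3.1],"turn": -49},{"hand": 0.1,"xyz": [0,6.79,-3.1],"turn": -49}])

```text
time_s: 28.25
ee_pos: [0.5077, -0.3338, 0.0383]
eef_rot: [0.505, 0.495, -0.504, 0.497]
ft_force: [3.0, -0.0, 5.4]
grip_width: 0.0217
```

```bash
python3 - <<'E'
from h import *
p=snap('scene')
print([tip_of(p,n)[:1] for n in('block','lever_knob')])
o=get_obs();print(o['grip_width'],o['ft_force'],o['ee_pos'])
a=np.radians(48); go(*fw(.09*np.sin(a),-.105-.09*np.cos(a)),.036,46)
E
```

```text
[[{'position': [0.5113, -0.142, 0.0111], 'confidence': 0.89}], [{'position': [0.5087, -0.3326, 0.0724], 'confidence': 0.85}]]
0.021994720976892156 [2.48284541 1.16957835 5.74802119] [ 0.50759919 -0.33384422  0.03828024]
xyz [ 0.24  6.4  -2.85] turn -47.0 (alt 180) cur yaw -1.0 down [ 0.003 -0.002 -1.   ] q6 -0.75 t 28.4
```

Request:
servo_tool(series=[{"hand": 0.1,"xyz": [0,1.1,-0.07],"turn": -7},{"hand": 0.1,"xyz": [0,2.18,-0.27],"turn": -14},{"hand": 0.1,"xyz": [0,3.23,-0.6],"turn": -21},{"hand": 0.1,"xyz": [0,4.23,-1.05],"turn": -28},{"hand": 0.1,"xyz": [0,5.16,-1.63],"turn": -35},{"hand": 0.1,"xyz": [0,6.02,-2.31],"turn": -42},{"hand": 0.1,"xyz": [0,6.79,-3.1],"turn": -49},{"hand": 0.1,"xyz": [0,7.09,-3.46],"turn": -52},{"hand": 0.1,"xyz": [0,7.09,-3.46],"turn": -52},{"hand": 0.1,"xyz": [0,7.09,-3.46],"turn": -52}], squeeze=60)

```text
time_s: 29.4
ee_pos: [0.5763, -0.3029, 0.0383]
eef_rot: [0.234, 0.667, -0.238, 0.666]
ft_force: [-8.4, -6.6, 7.3]
grip_width: 0.021
```

```bash
python3 - <<'E'
from h import *
p=snap('scene')
print([tip_of(p,n)[:1] for n in('block','lever_knob','pivot')])
o=get_obs();print(o['grip_width'],o['ft_force'],o['ee_pos'])
d=np.array(o['ee_pos'])[:2]-[.5085,-.2445];print(np.degrees(np.arctan2(d[0],-d[1]))+2,np.linalg.norm(d))
E
```

```text
[[{'position': [0.5093, -0.1385, 0.0121], 'confidence': 0.7}], [{'position': [0.5794, -0.3026, 0.0691], 'confidence': 0.87}], [{'position': [0.5103, -0.2461, 0.0695], 'confidence': 0.67}]]
0.021156340549197464 [-7.86725035 -6.85919013  6.93782662] [ 0.57628401 -0.30289428  0.0383256 ]
51.255899298616946 0.0894682311898311
```

Request:
servo_tool(series=[{"hand": 0.1,"xyz": [0,0.2,0],"turn": -1},{"hand": 0.1,"xyz": [0,0.4,-0.01],"turn": -2},{"hand": 0.1,"xyz": [0,0.4,-0.01],"turn": -2},{"hand": 0.1,"xyz": [0,0.4,-0.01],"turn": -2},{"hand": 0.1,"xyz": [0,0.4,-0.01],"turn": -2},{"hand": 0.1,"xyz": [0,0.4,-0.01],"turn": -2},{"hand": 0.1,"xyz": [0,0.4,-0.01],"turn": -2},{"hand": 0.1,"xyz": [0,0.4,-0.01],"turn": -2},{"hand": 0.1,"xyz": [0,0.4,-0.01],"turn": -2},{"hand": 0.1,"xyz": [0,0.4,-0.01],"turn": -2}])

```text
time_s: 30.6
ee_pos: [0.5763, -0.3027, 0.0383]
eef_rot: [0.221, 0.672, -0.228, 0.669]
ft_force: [-16.6, -15.3, 9.0]
grip_width: 0.021
```

It's against the stop: no motion, and the force rose to 22 N. I'll release and rise.

Request:
servo_tool(series=[{"hand": 0.1,"xyz": [0,-0.4,0],"turn": 2},{"hand": 0.6,"xyz": [0,-0.4,0],"turn": 2},{"hand": 1,"xyz": [0,-0.4,0],"turn": 2},{"hand": 1,"xyz": [0,-0.4,0],"turn": 2},{"hand": 1,"xyz": [0,-0.4,0],"turn": 2},{"hand": 1,"xyz": [-2,-0.4,0],"turn": 2},{"hand": 1,"xyz": [-5,-0.4,0],"turn": 2},{"hand": 1,"xyz": [-9,-0.4,0],"turn": 2},{"hand": 1,"xyz": [-13,-0.4,0],"turn": 2},{"hand": 1,"xyz": [-15,-0.4,0],"turn": 2}])

```text
time_s: 31.6
ee_pos: [0.5798, -0.3003, 0.1915]
eef_rot: [0.234, 0.665, -0.236, 0.669]
ft_force: [-0.7, 0.1, 0.8]
grip_width: 0.0857
```

```bash
python3 - <<'E'
from h import *
p=snap('scene');a=snap('top')
for q in(p,a):
  k,v=[tip_of(q,n)[:1] for n in('lever_knob','pivot')]
  print(k,v,tip_of(q,'block')[:1],[tip_of(q,n)[:1] for n in('clutch_head','filter_cover','tape_roll_2')])
  if k and v:
    d=np.array(k[0]['position'])[:2]-v[0]['position'][:2];print('lever',np.radians(np.degrees(np.arctan2(d[0],-d[1]))+2+50))
D=cv2.resize(p['color'][215:315,235:355],None,fx=6,fy=6,interpolation=2)
cv2.imwrite('pics/c8.png',D[:,:,::-1]);print(get_obs()['ft_force'],get_obs()['ee_pos'])
E
```

```text
[{'position': [0.5777, -0.3023, 0.0708], 'confidence': 0.72}] [{'position': [0.5107, -0.2435, 0.0705], 'confidence': 0.96}] [{'position': [0.5117, -0.1403, 0.0099], 'confidence': 0.6}] [[{'position': [0.6516, 0.1579, -0.001], 'confidence': 0.6}], [{'position': [0.7428, 0.3177, -0.0019], 'confidence': 0.47}], [{'position': [0.6632, 0.4364, -0.0037], 'confidence': 0.7}]]
lever 1.75806012265378
[{'position': [0.5753, -0.3019, 0.0685], 'confidence': 0.61}] [{'position': [0.5101, -0.2449, 0.0736], 'confidence': 0.87}] [{'position': [0.508, -0.1385, 0.0113], 'confidence': 0.47}] [[{'position': [0.6559, 0.1578, -0.0014], 'confidence': 0.68}], [{'position': [0.7435, 0.3168, 0.0038], 'confidence': 0.78}], [{'position': [0.6696, 0.4307, -0.001], 'confidence': 0.76}]]
lever 1.7599720374226073
[0.31328683 0.28921727 0.4911798 ] [ 0.57806437 -0.299702    0.18666376]
```

View pics/c8.png

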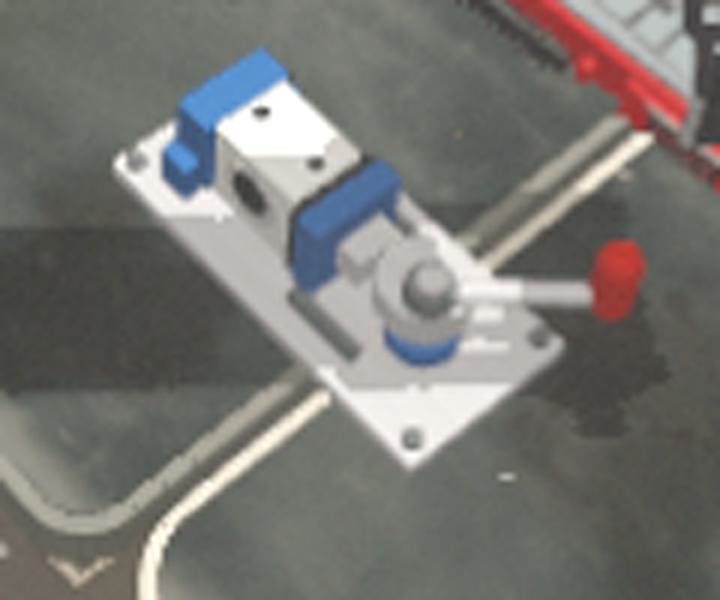

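The block (about (285,155)) sits square between the fixed jaw and the pad, with the bore facing the front. The lever is at the back, with the knob at (618,278), and the arm is clear. I'll hand in.

```bash
python3 -c "
from station import *
print(finish_job())"
```

```text
the job is handed in; nothing more can be done
None
```

I took the block out of the cradle, regrasped it on the bench, lowered it onto the fixture base and clamped it with the lever fully home. The job was handed in at about 32 s; no verdict was reported.

**What I did:**
- The lever had been left about 0.4 rad closed. While the block stood on the bench, I swung the lever free by its knob.
- I set the block down near fixture y = -7 mm without dropping it, then swung the lever back until it hit its stop. At the stop the force rose to about 22 N with no further motion.

**Last checks:**
- **Block:** the networks put it at about (0.510, -0.139), z 0.010–0.011. That is within the networks' 4 mm accuracy of fixture x = 0, y = 0. In the last picture it stands upright, flat and square between the fixed jaw and the pad.
- **Lever:** about 1.76 rad.
- **Bystanders:** within their measurement scatter of where they started.
- **Arm:** clear of everything, with the force reading near 0 N.
- **Not measured:** I had no direct reading of the pad's force on the block. I judged it from the lever being at its stop and from the picture.

**What went wrong on the way:** the first grasp closed on nothing. The fingertips stood about 20 mm higher than the reported tool position, so they closed above the block's top. They pressed on the block with about 20 N but did not move it. I used a lower height for every grasp after that.

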